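# Stop the cream cooker and hold its lid half open

### The arm

A 6-joint arm with a two-finger parallel gripper is mounted at the origin on the work surface. World frame = base frame: x ahead of the robot, y to its left, z up, the work surface at z = 0. Lengths are in mm, angles in rad, forces in N, time in s.
With the tool pointing down it reaches from about 350 to 975 mm from the base axis. Payload 7.1 kg.
Tool frame: the origin (TCP) lies midway between the tips of the shut fingers; the grasp point (between the pads) lies 19 mm behind it; z points along the fingers, y is the line along which they close (so a half turn about z gives the same grasp; the last joint's range is limited). The gripper opens to 88 mm and grips with 3 to 60 N. Pads are 20 mm wide; open, the fingers measure 115 mm over their backs; the gripper's body (75 mm by 178 mm) begins 61 mm behind the grasp point.
Start: joints at [-1.265, 0.423, 1.63, -0, 1.089, -0.019], TCP at [199.467, -592.299, 222.675] pointing down, gripper open.
Joint ranges: [-3, 3], [-0.9, 2.11], [0.09, 2.58], [-1.31, 4.45], [0.11, 2.69], [-2.54, 2.54]. Speed limits (rad/s): [2.39, 2.39, 3.01, 3.14, 3.14, 3.14].

### API

Orientations are given as a rotation vector (axis times angle).
In Python, from workcell import ctrl gives the robot as it stands.
- The arm moves only by the shell command python3 -m inch 'ROWS' [OPENING]. ROWS is JSON, a list of rows, each an object with "xyz": the shift along the tool's x, y, z in mm, a list of three; "rot": the turn, a rotation vector about the tool's x, y, z in rad, a list of three. In form: [{"xyz": [dx, dy, dz], "rot": [ax, ay, az]}, ...]. A call has 1 to 12 rows; each row is the pose to reach, as a shift and turn from the pose commanded when the call began, along the tool's axes at that moment; what a row does not reach only later rows make up. A row lasts 1/12 s, in which the tool goes at most 41.7 mm and 7.16 degrees, less where a joint would pass 70% of its speed; a pose out of reach is approached as far as the arm can. A call with a gripper value outside its range is refused whole. OPENING is the closure in counts, from 0 (fully open) to 255 (shut), set as the call begins (- or left out, the last holds). The fingers move at their own pace and stop on an object; the grip force is fixed at half the most. Time passes only in rows, so rows that repeat a pose let the fingers close. It gives the time, the measured TCP pose, the force, the opening and the grip force at its end, in the units of the state.
- ctrl.get_obs(): the state, without advancing time (a new reading comes with each control period).
- ctrl.get_image(name): name is "scene" or "top" or "wrist"; returns the picture (420x560x3 uint8, red, green, blue); there is no depth.
- ctrl.camera_model(name): a dict with "fx", "fy", "cx", "cy" (pixels), "position" and "attitude" of the camera in the world. Camera axes: x right, y up, looking along -z (the intrinsics and any distortion apply to the point x, -y, -z); pixel columns grow to the right and rows downward; lengths in mm; the calibration is good to about 2 mm. A picture is of the moment at which its call begins: read the wrist's pose just before it. camera_model takes no time and is no camera call; for the wrist camera it gives the pose at the moment of the call.
- ctrl.close_job(): hands the job in; it is judged then, once.
The state is a dict: "t": time; "qpos": joint angles; "qvel": joint speeds; "joint_torque": joint torques, N m; "ee_pos": TCP position; "orientation": TCP orientation; "ft_force": force on the tool from outside, world axes, zero at the start; "moment": the same for the moment, N m; "width": finger opening in mm; "grasp_force": force on a finger pad.
Only numpy, scipy, OpenCV 4.12 (cv2) and the standard library are available. Lean on these libraries where they do the work, as an engineer would, in place of code of your own. Each camera call takes 0.05 s, during which the arm holds its last target. There are 200 camera calls.

### The job

The batch in the bench-top cream cooker is finished and I want to lift the paddle out from under the lid: with the lid still down, press the round stirrer key and then the square heater key on the sloped console, one at a time, each fully in and let out again, and do not press the two oblong timer keys beside them. Then take the lid by its bar handle, raise it steadily to half open, 45 degrees from closed and no further, so that the drips run to the gutter at the back, and hold it there for me: the lid has no stay and falls shut, so finish with the gripper still holding the handle and the lid still at 45 degrees. Leave the other things on the bench where they are.

Things in the scene. Friction and masses are not known exactly. Their poses are not given: they have to be found in the camera images.
- cooker: bench-top cream cooker, plain brushed metal, 360 deep (x), 370 wide (y), 185 mm high without lid, fixed; yaw within 0.38 rad. Origin: underside centre; x from console to hinge (away from the robot), y to the robot's left, z up. The console (x -180 to -70 mm) slopes 20 degrees, 130 mm high in front to 170; keys in its lower half, dark display above. Side handles reach y +-213 mm.
- key_round_top (a point): stirrer key: round, 25 mm, second from the robot's left in the row of four on the console (cooker y +22.5 mm); keys are alike black plastic, 45 mm apart, 9 mm proud. This point: centre of the key's outer face, moving with it; z out of the panel (up and towards the robot, 20 degrees off vertical), y along the row to the robot's left, x up the slope.
- key_square_top (a point): heater key: square, 24 mm, first of the four from the robot's left (cooker y = +67.5 mm); otherwise as the round key: centre of its outer face, same axes.
- key_oblong_a_top (a point): timer key: oblong, 28 mm up the slope by 13 mm wide, third from the robot's left (cooker y = -22.5 mm); not to be pressed. Centre of its outer face, same axes.
- key_oblong_b_top (a point): timer key: oblong, 28 by 13 mm, fourth from the robot's left (cooker y = -67.5 mm); not to be pressed. Centre of its outer face, same axes.
- key_round (a joint): travel of the round key in m: 0 is out, 0.005 is fully in. A spring returns it: it starts to move at about 1 N and is fully in at about 5 N; 4 mm counts as pressed.
- key_square (a joint): travel of the square key in m: 0 is out, 0.005 is fully in. A spring returns it: it starts to move at about 1 N and is fully in at about 5 N; 4 mm counts as pressed.
- key_oblong_a (a joint): travel of the third key in m: 0 is out, 0.005 is fully in. A spring returns it: it starts to move at about 1 N and is fully in at about 5 N; 4 mm counts as pressed.
- key_oblong_b (a joint): travel of the fourth key in m: 0 is out, 0.005 is fully in. A spring returns it: it starts to move at about 1 N and is fully in at about 5 N; 4 mm counts as pressed.
- lid (a joint): opening angle of the lid, rad: 0 shut (as it starts), 0.785 half open (45 degrees), 1.8 its stop. A plain steel plate lid, 206 deep by 362 wide by 12 mm, 0.5 to 0.95 kg, hinged along its far edge; its front edge rises and swings away from the robot. It falls shut if let go below about 80 degrees.
- lid_hinge (a point): middle of the lid's hinge axis, fixed to the cooker at its (150, 0, 185) mm, axes as the cooker's; the hinge axis is y.
- handle (a point): the lid's bar handle (lid_c1): round dark steel bar, 14 mm diameter, 136 long, parallel to the hinge, on two posts 62 mm either side of its middle. Point: mid-bar; y along it, z square away from the lid. Lid shut: 170 mm nearer the robot than the hinge axis, 54 above it (239 above the bench); 35 mm free gap to the lid, which reaches 38 mm further to the front. The bar can turn between the pads.
- bowl: steel mixing bowl, 190 mm across, 85 high, left of the cooker. Loose bystander, to be left where it stands. Origin at the centre of its underside.
- spatula: spatula with a dark wooden handle and white blade, 235 mm long, lying right of the cooker. Loose bystander, to be left where it stands. Origin at the centre of its underside.
- scraper: bench scraper, 110 by 75 mm steel blade with a white grip 17 mm high, lying left of the cooker. Loose bystander, to be left where it stands. Origin at the centre of its underside.
- cups: stack of white paper cups, 75 mm across, 106 high, right of the cooker. Loose bystander, to be left where it stands. Origin at the centre of its underside.
- jar: amber glass jar with a steel cap, 72 mm across, 110 high, right of the cooker. Loose bystander, to be left where it stands. Origin at the centre of its underside.
- tin: tin can with a paper label, 74 mm across, 100 high, right of the cooker. Loose bystander, to be left where it stands. Origin at the centre of its underside.

How it is judged (in metres and radians):
On the way, in this order (a step that is already met when the one before it is completed fails the run):
1. the round key is pressed in (4 mm or more) (value of joint key_round above 0.004 m), for 0.05 s.
2. the round key is let out again (value of joint key_round below 0.0015 m), for 0.05 s.
3. then the square key is pressed in (4 mm or more) (value of joint key_square above 0.004 m), for 0.05 s.
4. the square key is let out again (value of joint key_square below 0.0015 m), for 0.05 s.
5. then the lid is held by its handle at 45 degrees, within 5.5 degrees (value of joint lid between 0.69 and 0.88 rad and contact force between the fingers and lid_c1 above 1 N), for 0.3 s.
At the end, for the whole second after the job is handed in: The fingers bear on the lid's bar handle (more than 1 N), the lid stands still at 45 degrees within 5.5 degrees (0.69 to 0.88 rad), nothing else touches or props it, all four keys are out, and the loose things on the bench are within 30 mm of where they stood (all of step 5 and velocity of joint lid between -0.05 and 0.05 rad/s and value of joint each of key_round, key_square, key_oblong_a, key_oblong_b below 0.0015 m and distance of each of bowl, spatula, scraper, cups, jar, tin from where it was at the start of the episode below 0.03 m and contact force between lid and bowl below 0.2 N and contact force between lid and spatula below 0.2 N and contact force between lid and scraper below 0.2 N and contact force between lid and cups below 0.2 N and contact force between lid and jar below 0.2 N and contact force between lid and tin below 0.2 N); the arm keeps its last pose, push and grip.
It fails at once if a timer key (oblong) is pressed (value of joint any of key_oblong_a, key_oblong_b above 0.003 m).
It fails at once if two keys are in together, or a key is pressed while the lid is up (value of joint each of key_round, key_square above 0.0025 m or (value of joint lid above 0.1 rad and value of joint any of key_round, key_square, key_oblong_a, key_oblong_b above 0.0025 m)).
It fails at once if the lid is raised beyond 57 degrees (value of joint lid above 0.995 rad).
It fails at once if the lid is flung up or falls (faster than 2 rad/s) (velocity of joint lid above 2 rad/s or velocity of joint lid below -2 rad/s).
It fails at once if a loose thing on the bench is shifted more than 30 mm (distance of any of bowl, spatula, scraper, cups, jar, tin from where it was at the start of the episode above 0.03 m).
It also fails if it takes over 48 s, if anything falls off the work surface, if the arm or the gripper's body presses on something with over 40 N, if the wrist force passes 120 N, or if a joint passes its speed limit or range.

## Working session

There is one attempt and no reset: what is moved stays moved. The work goes in short steps, Python scripts to look and compute and a shell command to move; the robot and the scene stay as the last step left them, time stands still between calls to the robot, and variables do not carry over. Pictures are saved under pics/ and viewed, at most 10 in all, crops included, and the job is handed in when it is done.

```bash
mkdir -p pics; ls
python3 - <<'E'
from workcell import ctrl
import cv2
o=ctrl.get_obs();print({k:o[k] for k in('t','ee_pos','orientation','width')})
for n in('scene','top'):
    print(n,ctrl.camera_model(n))
    cv2.imwrite(f'pics/{n}0.png',ctrl.get_image(n)[:,:,::-1])
E
```

```text
pics
{'t': 0.0, 'ee_pos': array([ 199.31116272, -591.81229996,  221.93214353]), 'orientation': array([-3.09885241e+00, -5.07736972e-01,  3.31750134e-04]), 'width': 88.10633565358049}
scene {'fx': 416.8754160896042, 'fy': 416.8754160896042, 'cx': 286.536764747586, 'cy': 211.79935053522343, 'position': array([1395.8071559 ,  352.89412227, 1030.79135365]), 'attitude': array([0.54983753, 0.77086966, 1.82884535])}
top {'fx': 504.873780703456, 'fy': 504.873780703456, 'cx': 286.54811093349593, 'cy': 215.78428491692074, 'position': array([ 238.17106109,   49.69408231, 1632.26378519]), 'attitude': array([ 0.16325056, -0.17818957, -1.66535292])}
```

View pics/scene0.png

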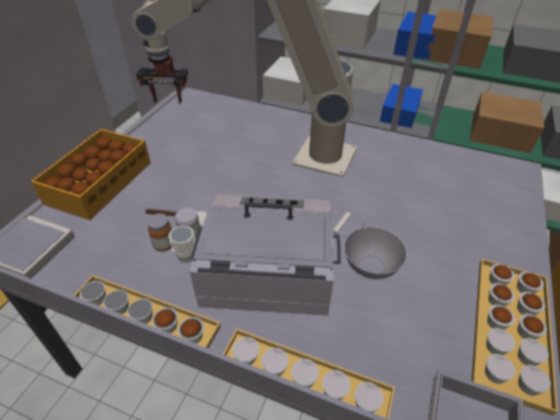

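View pics/top0.png

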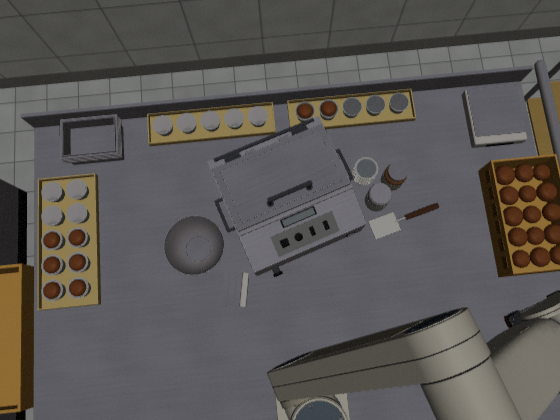

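The top view shows the cooker at about (285,195) px, the keys at about (285,243), (298,237), (312,231) and (326,225), and the handle from (268,202) to (310,187). I'll enlarge it to refine these.

Run:
```python
import cv2
i=cv2.imread('pics/top0.png')[170:285,215:375]
i=cv2.convertScaleAbs(i,alpha=1.5,beta=10)
cv2.imwrite('pics/crop.png',cv2.resize(i,None,fx=5,fy=5,interpolation=cv2.INTER_CUBIC))
```

```text
(no output)
```

View pics/crop.png

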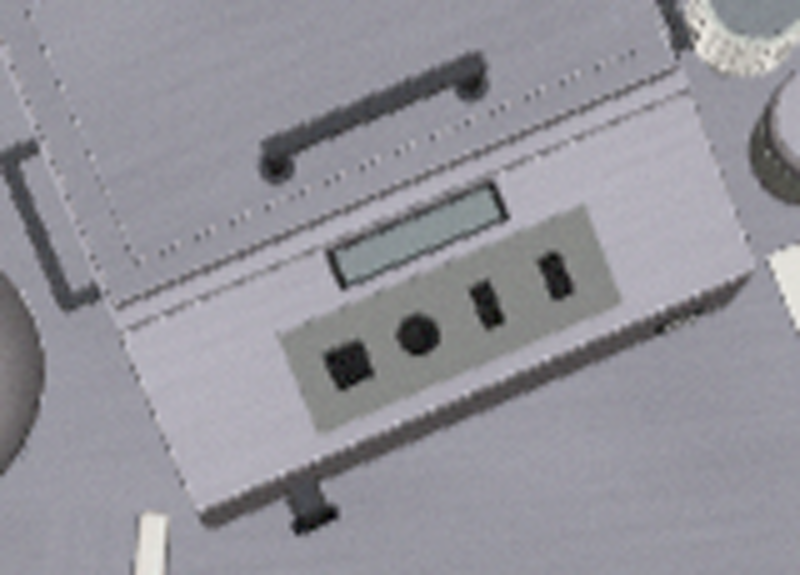

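```bash
cat > h.py <<'E'
import numpy as np
from scipy.optimize import least_squares
from scipy.spatial.transform import Rotation as R
from workcell import ctrl
def proj(c,P):
    p=R.from_rotvec(c['attitude']).inv().apply(np.atleast_2d(P)-c['position'])
    return np.c_[c['cx']+c['fx']*p[:,0]/-p[:,2], c['cy']-c['fy']*p[:,1]/-p[:,2]]
t=np.radians(20)
def model(row):  # cooker-frame points: 4 keys, handle mid, handle ends, console front corners, lid front corners
    k=lambda y:[-180+row*np.cos(t)-9*np.sin(t),y,130+row*np.sin(t)+9*np.cos(t)]
    return np.array([k(67.5),k(22.5),k(-22.5),k(-67.5),[-20,68,239],[-20,-68,239],[-180,185,130],[-180,-185,130],[-58,181,197],[-58,-181,197]])
def world(x,y,yaw,P): return R.from_euler('z',yaw).apply(P)+[x,y,0]
def delta(pos,Rt):
    "shift and turn from the measured pose to a target, tool axes"
    o=ctrl.get_obs(); R0=R.from_rotvec(o['orientation'])
    return np.round(R0.inv().apply(pos-o['ee_pos']),1), np.round((R0.inv()*Rt).as_rotvec(),4)
def tool(yaw,tilt):
    "tool z = down tilted so that the body leans toward the robot by tilt; y in cooker xz plane"
    z=np.array([np.sin(tilt),0,-np.cos(tilt)]); y=np.array([np.cos(tilt),0,np.sin(tilt)])
    return R.from_euler('z',yaw)*R.from_matrix(np.c_[np.cross(y,z),y,z])
E
python3 - <<'E'
from h import *
c=ctrl.camera_model('top')
px=np.array([[349,365],[418,335],[487,304],[556,276],[264,146],[482,62],[200,515],[752,268],[115,303],[683,70]],float)
px=(px+.5)/5-.5+[215,170]
f=lambda v:(proj(c,world(*v[:3],model(v[3])))-px).ravel()
s=least_squares(f,[400,0,.2,35],x_scale=[100,100,.1,10]);print(s.x.round(3));print(s.fun.reshape(-1,2).round(2))
W=world(*s.x[:3],model(s.x[3]));print(W.round(1)); h=W[4:6].mean(0);print('handle',h)
yaw=s.x[2]
for a in (0,np.pi):
    T=tool(yaw,t)*R.from_euler('z',a); print(a,*delta(W[1]-T.apply([0,0,60]),T))
np.save('pose.npy',s.x)
E
```

```text
[6.3104e+02 1.1375e+01 3.0600e-01 4.7729e+01]
[[-0.08 -0.13]
 [ 0.04 -0.07]
 [ 0.1   0.21]
 [ 0.08 -0.07]
 [ 0.14  1.25]
 [ 0.24 -0.22]
 [-0.96 -0.54]
 [ 1.24  0.45]
 [-0.39  0.14]
 [-0.39 -1.11]]
[[ 478.9   34.1  154.8]
 [ 492.5   -8.9  154.8]
 [ 506.   -51.8  154.8]
 [ 519.6  -94.7  154.8]
 [ 591.5   70.2  239. ]
 [ 632.5  -59.5  239. ]
 [ 403.6  133.5  130. ]
 [ 515.2 -219.3  130. ]
 [ 521.2  166.5  197. ]
 [ 630.3 -178.7  197. ]]
handle [611.97049675   5.34407328 239.        ]
0 [ 443.4 -459.3   11.4] [-0.2769  0.2696 -1.5353]
3.141592653589793 [ 443.4 -459.3   11.4] [0.271  0.2782 1.5714]
```

```bash
python3 -m inch '[{"xyz":[443,-459,0],"rot":[-0.277,0.27,-1.535]},{"xyz":[443,-459,0],"rot":[-0.277,0.27,-1.535]},{"xyz":[443,-459,0],"rot":[-0.277,0.27,-1.535]},{"xyz":[443,-459,0],"rot":[-0.277,0.27,-1.535]},{"xyz":[443,-459,0],"rot":[-0.277,0.27,-1.535]},{"xyz":[443,-459,0],"rot":[-0.277,0.27,-1.535]},{"xyz":[443,-459,0],"rot":[-0.277,0.27,-1.535]},{"xyz":[443,-459,0],"rot":[-0.277,0.27,-1.535]},{"xyz":[443,-459,0],"rot":[-0.277,0.27,-1.535]},{"xyz":[443,-459,0],"rot":[-0.277,0.27,-1.535]},{"xyz":[443,-459,0],"rot":[-0.277,0.27,-1.535]},{"xyz":[443,-459,0],"rot":[-0.277,0.27,-1.535]}]' 255
cat > d.py <<'E'
import sys
from h import *
v=np.load('pose.npy'); W=world(*v[:3],model(v[3]))
i,tilt,back=int(sys.argv[1]),np.radians(float(sys.argv[2])),float(sys.argv[3])
P=W[i] if i<4 else W[4:6].mean(0)
T=tool(v[2],tilt); print(*delta(P-T.apply([0,0,back]),T))
E
python3 d.py 1 20 60
```

```text
t: 1.1
ee_pos: [413.8, -138.5, 222.7]
orientation: [1.813, 2.284, 0.398]
ft_force: [-0.0, -1.5, -0.4]
width: 11.3
grasp_force: 0.0
[106.6  76.8  40.3] [-0.013   0.0145 -0.0749]
```

```bash
python3 -m inch '[{"xyz":[107,77,30],"rot":[-0.013,0.0145,-0.075]},{"xyz":[107,77,30],"rot":[-0.013,0.0145,-0.075]},{"xyz":[107,77,30],"rot":[-0.013,0.0145,-0.075]},{"xyz":[107,77,30],"rot":[-0.013,0.0145,-0.075]},{"xyz":[107,77,30],"rot":[-0.013,0.0145,-0.075]},{"xyz":[107,77,30],"rot":[-0.013,0.0145,-0.075]},{"xyz":[107,77,30],"rot":[-0.013,0.0145,-0.075]}]'
python3 - <<'E'
from h import *
import cv2
v=np.load('pose.npy');W=world(*v[:3],model(v[3]))
c=ctrl.camera_model('wrist');i=ctrl.get_image('wrist')[:,:,::-1].copy()
p=proj(c,W);print(p.round(1));o=ctrl.get_obs();T=R.from_rotvec(o['orientation'])
q=proj(c,np.array([o['ee_pos']+T.apply([0,0,a]) for a in(0,60)]));print(q)
cv2.imwrite('pics/w1raw.png',i)
for a in p: cv2.drawMarker(i,tuple(int(round(z)) for z in a),(0,0,255),0,10,1)
cv2.imwrite('pics/w1.png',i)
E
python3 d.py 1 20 0
```

```text
t: 1.68
ee_pos: [469.8, -18.3, 220.7]
orientation: [1.726, 2.341, 0.412]
ft_force: [0.2, -0.1, 1.2]
width: 0.4
grasp_force: 0.0
[[276.7 151.3]
 [277.  221.7]
 [277.3 285.4]
 [277.6 343.3]
 [550.7 157.6]
 [507.9 381.8]
 [189.  -65. ]
 [219.6 462.1]
 [456.  -76.2]
 [396.9 483.1]]
[[275.8967492  271.56406366]
 [275.97190584 230.70706363]]
[ 2.7  0.6 70.4] [-0.0016  0.0012 -0.0067]
```

View pics/w1.png

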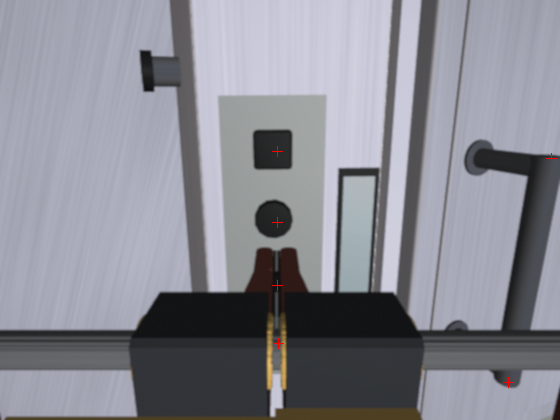

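The wrist view shows the round key at (273.5,218) and the square key at (272.5,149). That is about 2 mm from my prediction, which is within calibration. I'll use the corrected aim to press the round key.

```bash
python3 -m inch '[{"xyz":[4,-1.5,30],"rot":[0,0,-0.006]},{"xyz":[4,-1.5,60],"rot":[0,0,-0.006]},{"xyz":[4,-1.5,66],"rot":[0,0,-0.006]},{"xyz":[4,-1.5,69],"rot":[0,0,-0.006]},{"xyz":[4,-1.5,70],"rot":[0,0,-0.006]},{"xyz":[4,-1.5,70],"rot":[0,0,-0.006]},{"xyz":[4,-1.5,70],"rot":[0,0,-0.006]}]'; python3 d.py 1 20 0
```

```text
t: 2.32
ee_pos: [491.0, -7.7, 155.9]
orientation: [1.717, 2.343, 0.412]
ft_force: [-0.8, 0.3, 0.2]
width: 0.6
grasp_force: 0.0
[-1.5  0.6  1.4] [0.0007 0.0019 0.0002]
```

```bash
python3 -m inch '[{"xyz":[0,0,1],"rot":[0,0,0]},{"xyz":[0,0,2],"rot":[0,0,0]},{"xyz":[0,0,3],"rot":[0,0,0]},{"xyz":[0,0,3],"rot":[0,0,0]},{"xyz":[0,0,3],"rot":[0,0,0]}]'; python3 d.py 1 20 0
```

```text
t: 2.73
ee_pos: [492.3, -7.1, 152.4]
orientation: [1.716, 2.344, 0.412]
ft_force: [0.7, -3.4, 4.0]
width: 0.4
grasp_force: 1.8
[-1.7  0.5 -2.4] [0.0005 0.0018 0.0008]
```

```bash
python3 -m inch '[{"xyz":[0,0,1],"rot":[0,0,0]},{"xyz":[0,0,2],"rot":[0,0,0]},{"xyz":[0,0,2.5],"rot":[0,0,0]},{"xyz":[0,0,2.5],"rot":[0,0,0]},{"xyz":[0,0,2.5],"rot":[0,0,0]}]'; python3 d.py 1 20 0
```

```text
t: 3.15
ee_pos: [493.0, -6.9, 150.5]
orientation: [1.716, 2.344, 0.413]
ft_force: [-7.0, -5.3, 17.6]
width: 0.5
grasp_force: 9.5
[-1.7  0.4 -4.4] [0.0008 0.0017 0.0009]
```

The force of about 19 N along the normal shows the round key is fully in. I'll release it and move across to the square key.

```bash
python3 -m inch '[{"xyz":[0,0,-8],"rot":[0,0,0]},{"xyz":[0,0,-20],"rot":[0,0,0]},{"xyz":[0,0,-20],"rot":[0,0,0]},{"xyz":[45,0,-20],"rot":[0,0,0]},{"xyz":[45,0,-20],"rot":[0,0,0]},{"xyz":[45,0,-20],"rot":[0,0,0]},{"xyz":[45,0,-10],"rot":[0,0,0]},{"xyz":[45,0,-6],"rot":[0,0,0]},{"xyz":[45,0,-6],"rot":[0,0,0]}]'; python3 d.py 0 20 0
```

```text
t: 3.9
ee_pos: [477.1, 35.2, 153.8]
orientation: [1.719, 2.346, 0.41]
ft_force: [-0.1, 0.8, 2.3]
width: 0.6
grasp_force: 1.0
[-1.7  1.6 -0.4] [-0.0024  0.0006 -0.0002]
```

```bash
python3 -m inch '[{"xyz":[0,0,1],"rot":[0,0,0]},{"xyz":[0,0,2],"rot":[0,0,0]},{"xyz":[0,0,3],"rot":[0,0,0]},{"xyz":[0,0,4],"rot":[0,0,0]},{"xyz":[0,0,5],"rot":[0,0,0]},{"xyz":[0,0,6],"rot":[0,0,0]},{"xyz":[0,0,6],"rot":[0,0,0]},{"xyz":[0,0,6],"rot":[0,0,0]}]'; python3 d.py 0 20 0
```

```text
t: 4.57
ee_pos: [478.4, 35.8, 150.1]
orientation: [1.717, 2.345, 0.411]
ft_force: [-10.6, -7.4, 17.7]
width: 0.1
grasp_force: 10.6
[-1.8  1.5 -4.4] [-0.0007  0.0014  0.0008]
```

The square key has bottomed too. I'll release it, back off and open the gripper.

```bash
python3 -m inch '[{"xyz":[0,0,-10],"rot":[0,0,0]},{"xyz":[0,0,-40],"rot":[0,0,0]},{"xyz":[0,0,-80],"rot":[0,0,0]},{"xyz":[0,0,-120],"rot":[0,0,0]},{"xyz":[0,0,-150],"rot":[0,0,0]},{"xyz":[0,0,-150],"rot":[0,0,0]},{"xyz":[0,0,-150],"rot":[0,0,0]}]' 0; python3 d.py 9 0 80
```

```text
t: 5.15
ee_pos: [430.7, 20.8, 292.5]
orientation: [1.715, 2.341, 0.415]
ft_force: [0.3, -0.1, 0.7]
width: 43.6
grasp_force: 0.0
[-69.4 166.9  33.4] [0.3527 0.0028 0.0004]
```

```bash
python3 -m inch '[{"xyz":[-69.5,167,33.5],"rot":[0.353,0.003,0]},{"xyz":[-69.5,167,33.5],"rot":[0.353,0.003,0]},{"xyz":[-69.5,167,33.5],"rot":[0.353,0.003,0]},{"xyz":[-69.5,167,33.5],"rot":[0.353,0.003,0]},{"xyz":[-69.5,167,33.5],"rot":[0.353,0.003,0]},{"xyz":[-69.5,167,33.5],"rot":[0.353,0.003,0]},{"xyz":[-69.5,167,33.5],"rot":[0.353,0.003,0]},{"xyz":[-69.5,167,33.5],"rot":[0.353,0.003,0]}]'
python3 - <<'E'
from h import *
import cv2
v=np.load('pose.npy');W=world(*v[:3],model(v[3]))
c=ctrl.camera_model('wrist');i=ctrl.get_image('wrist')[:,:,::-1].copy()
p=proj(c,W[4:6]);print(p.round(1))
for a in p: cv2.drawMarker(i,tuple(int(round(z)) for z in a),(0,0,255),0,10,1)
cv2.imwrite('pics/w2.png',i)
E
python3 d.py 9 0 -19
```

```text
t: 5.82
ee_pos: [609.7, 5.8, 313.8]
orientation: [-1.851, -2.529, 0.008]
ft_force: [0.4, 0.0, 0.4]
width: 87.9
grasp_force: 0.0
[[280.1 118.1]
 [279.3 316.8]]
[-1.3  2.8 94.5] [-0.0077 -0.0029  0.0009]
```

View pics/w2.png

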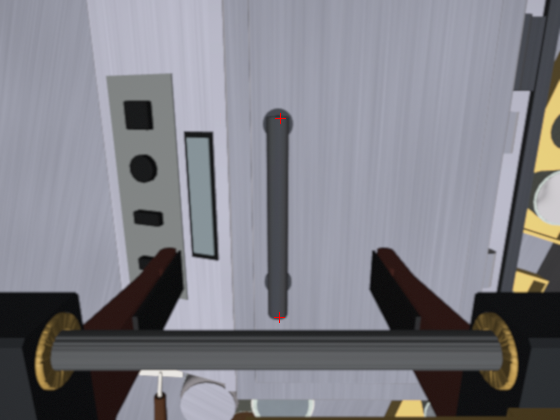

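The bar lies along column 278, from row 116 to row 318, about 1 mm from my prediction and centred between the fingers. I'll descend and grip it.

```bash
python3 -m inch '[{"xyz":[-1,1.5,35],"rot":[-0.008,-0.003,0]},{"xyz":[-1,1.5,70],"rot":[-0.008,-0.003,0]},{"xyz":[-1,1.5,90],"rot":[-0.008,-0.003,0]},{"xyz":[-1,1.5,94],"rot":[-0.008,-0.003,0]},{"xyz":[-1,1.5,94],"rot":[-0.008,-0.003,0]},{"xyz":[-1,1.5,94],"rot":[-0.008,-0.003,0]}]'
python3 -m inch '[{"xyz":[0,0,0],"rot":[0,0,0]},{"xyz":[0,0,0],"rot":[0,0,0]},{"xyz":[0,0,0],"rot":[0,0,0]},{"xyz":[0,0,0],"rot":[0,0,0]},{"xyz":[0,0,0],"rot":[0,0,0]},{"xyz":[0,0,0],"rot":[0,0,0]},{"xyz":[0,0,0],"rot":[0,0,0]},{"xyz":[0,0,0],"rot":[0,0,0]},{"xyz":[0,0,0],"rot":[0,0,0]},{"xyz":[0,0,0],"rot":[0,0,0]},{"xyz":[0,0,0],"rot":[0,0,0]},{"xyz":[0,0,0],"rot":[0,0,0]}]' 255
python3 - <<'E'
from h import *
# tool-frame path (y back, z down) of the bar about the hinge
for a in np.radians(np.arange(0,46,2.5)):
    print(round(np.degrees(a),1),round(-170*np.cos(a)+54*np.sin(a)+170,1),round(-(170*np.sin(a)+54*np.cos(a)-54),1))
E
python3 d.py 9 0 -19
```

```text
t: 6.37
ee_pos: [612.8, 5.1, 223.3]
orientation: [1.853, 2.532, 0.004]
ft_force: [0.4, -0.3, 0.4]
width: 87.8
grasp_force: 0.0
t: 7.37
ee_pos: [610.3, 4.4, 221.7]
orientation: [-1.854, -2.535, 0.004]
ft_force: [-7.2, -2.8, 6.0]
width: 13.0
grasp_force: 30.0
0.0 0.0 -0.0
2.5 2.5 -7.4
5.0 5.4 -14.6
7.5 8.5 -21.7
10.0 12.0 -28.7
12.5 15.7 -35.5
15.0 19.8 -42.2
17.5 24.1 -48.6
20.0 28.7 -54.9
22.5 33.6 -60.9
25.0 38.7 -66.8
27.5 44.1 -72.4
30.0 49.8 -77.8
32.5 55.6 -82.9
35.0 61.7 -87.7
37.5 68.0 -92.3
40.0 74.5 -96.6
42.5 81.1 -100.7
45.0 88.0 -104.4
[0.4 1.9 1.7] [-0.0029  0.0007  0.0012]
```

```bash
python3 -m inch '[{"xyz":[0,1.2,-3.7],"rot":[0,0,0]},{"xyz":[0,2.5,-7.4],"rot":[0,0,0]},{"xyz":[0,5.4,-14.6],"rot":[0,0,0]},{"xyz":[0,8.5,-21.7],"rot":[0,0,0]},{"xyz":[0,12,-28.7],"rot":[0,0,0]},{"xyz":[0,15.7,-35.5],"rot":[0,0,0]},{"xyz":[0,19.8,-42.2],"rot":[0,0,0]},{"xyz":[0,24.1,-48.6],"rot":[0,0,0]},{"xyz":[0,28.7,-54.9],"rot":[0,0,0]},{"xyz":[0,31,-58],"rot":[0,0,0]},{"xyz":[0,33.6,-60.9],"rot":[0,0,0]},{"xyz":[0,33.6,-60.9],"rot":[0,0,0]}]'; python3 d.py 9 0 -19
```

```text
t: 8.37
ee_pos: [640.4, 14.0, 282.7]
orientation: [-1.853, -2.532, 0.01]
ft_force: [-17.4, -6.8, 7.8]
width: 13.3
grasp_force: 30.0
[  0.4 -29.3  62.9] [-0.0074  0.0003  0.0008]
```

The 19 N radial load means the tool is about 2 mm too close to the hinge. I'll allow for that in the rest of the arc.

```bash
python3 -m inch '[{"xyz":[0,0.5,-4],"rot":[0,0,0]},{"xyz":[0,3.5,-7],"rot":[0,0,0]},{"xyz":[0,8.5,-12.5],"rot":[0,0,0]},{"xyz":[0,14,-18],"rot":[0,0,0]},{"xyz":[0,20,-23],"rot":[0,0,0]},{"xyz":[0,26,-28],"rot":[0,0,0]},{"xyz":[0,32.5,-32.5],"rot":[0,0,0]},{"xyz":[0,39,-37],"rot":[0,0,0]},{"xyz":[0,42,-39],"rot":[0,0,0]},{"xyz":[0,45.5,-41],"rot":[0,0,0]},{"xyz":[0,45.5,-41],"rot":[0,0,0]},{"xyz":[0,45.5,-41],"rot":[0,0,0]}]'; python3 d.py 9 0 -19
```

```text
t: 9.37
ee_pos: [686.6, 28.6, 326.0]
orientation: [1.854, 2.534, -0.0]
ft_force: [-10.9, -2.0, 11.9]
width: 13.0
grasp_force: 30.0
[  0.5 -78.3 105.9] [0.0008 0.0013 0.0009]
```

Run:
```python
from h import *
import cv2
v=np.load('pose.npy');c=ctrl.camera_model('scene');im=ctrl.get_image('scene')[:,:,::-1]
x0,y0=170,130; i=cv2.resize(im[y0:y0+150,x0:x0+200],None,fx=4,fy=4,interpolation=cv2.INTER_CUBIC)
def pts(a,P):
    ca,sa=np.cos(a),np.sin(a); P=np.array(P,float)
    Q=np.c_[P[:,0]*ca+P[:,2]*sa+150,P[:,1],-P[:,0]*sa+P[:,2]*ca+185]
    return proj(c,world(*v[:3],Q))
for d,col in((38,(255,0,0)),(42,(0,255,0)),(46,(0,0,255)),(50,(0,255,255))):
    for P in([[-208,181,12],[-208,-181,12]],[[-208,181,0],[-2,181,0]]) :
        p=((pts(np.radians(d),P)-[x0,y0]+.5)*4-.5).round().astype(int); cv2.line(i,tuple(map(int,p[0])),tuple(map(int,p[1])),col,1)
cv2.imwrite('pics/s2.png',i)
```

```text
(no output)
```

View pics/s2.png

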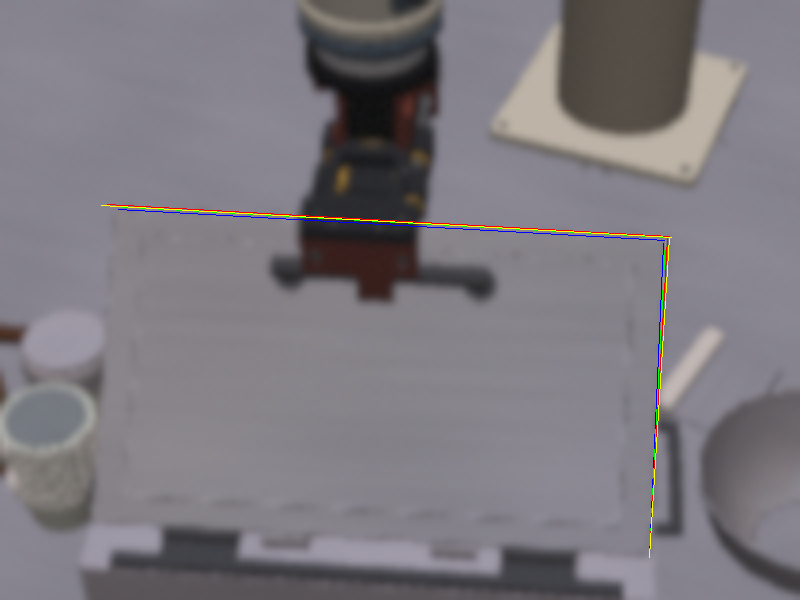

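The scene view looks square onto the lid, so it hardly shows the angle. The top view is more sensitive.

Run:
```python
from h import *
import cv2
v=np.load('pose.npy');c=ctrl.camera_model('top');im=ctrl.get_image('top')[:,:,::-1]
x0,y0=200,105; i=cv2.resize(cv2.convertScaleAbs(im[y0:y0+120,x0:x0+170],alpha=1.4),None,fx=4.7,fy=4.7,interpolation=cv2.INTER_CUBIC)
def pts(a,P):
    ca,sa=np.cos(a),np.sin(a); P=np.array(P,float)
    Q=np.c_[P[:,0]*ca+P[:,2]*sa+150,P[:,1],-P[:,0]*sa+P[:,2]*ca+185]
    return proj(c,world(*v[:3],Q))
for d,col in((38,(255,0,0)),(42,(0,255,0)),(46,(0,0,255)),(50,(0,255,255))):
    p=((pts(np.radians(d),[[-208,181,0],[-208,-181,0]])-[x0,y0]+.5)*4.7-.5).round().astype(int)
    # draw only short end portions
    a,b=p; print(d,a,b)
    for s in(0,.85): cv2.line(i,tuple(map(int,a+s*(b-a))),tuple(map(int,a+(s+.15)*(b-a))),col,1)
cv2.imwrite('pics/t2.png',i)
```

```text
38 [128 484] [703 244]
42 [119 465] [699 224]
46 [111 444] [694 202]
50 [101 423] [688 180]
```

View pics/t2.png

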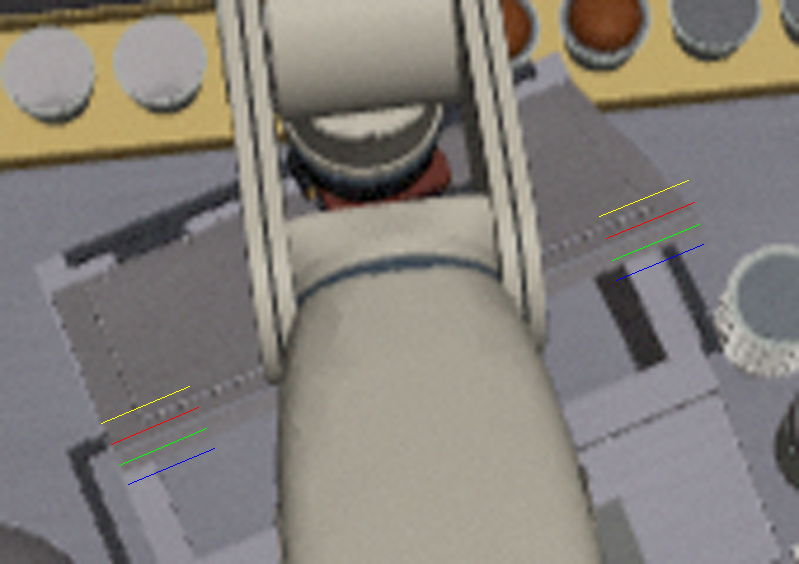

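Both the top view (front lower edge near the 42° line) and the arc geometry put the lid at about 42.5°. I'll raise it another 2° and hold.

```bash
python3 -m inch '[{"xyz":[0,1,-0.7],"rot":[0,0,0]},{"xyz":[0,2.5,-1.7],"rot":[0,0,0]},{"xyz":[0,4,-2.7],"rot":[0,0,0]},{"xyz":[0,5.5,-3.5],"rot":[0,0,0]},{"xyz":[0,5.5,-3.5],"rot":[0,0,0]},{"xyz":[0,5.5,-3.5],"rot":[0,0,0]},{"xyz":[0,5.5,-3.5],"rot":[0,0,0]},{"xyz":[0,5.5,-3.5],"rot":[0,0,0]},{"xyz":[0,5.5,-3.5],"rot":[0,0,0]},{"xyz":[0,5.5,-3.5],"rot":[0,0,0]},{"xyz":[0,5.5,-3.5],"rot":[0,0,0]},{"xyz":[0,5.5,-3.5],"rot":[0,0,0]}]'; python3 d.py 9 0 -19
python3 - <<'E'
from h import *
a=ctrl.get_obs();print(a['t'],abs(a['qvel']).max(),a['grasp_force'],a['width'])
print(ctrl.close_job())
E
```

```text
t: 10.47
ee_pos: [691.8, 30.1, 329.0]
orientation: [1.855, 2.534, -0.0]
ft_force: [-9.6, -1.6, 9.0]
width: 13.4
grasp_force: 30.0
[  0.7 -83.7 109. ] [0.0007 0.0014 0.0008]
10.4667 0.0017333035457064833 30.00811457633972 13.39156463641192
the job is handed in; nothing more can be done
None
```

I pressed the round key and then the square key, each fully in and out again, then raised the lid by its handle to about 44–45° (estimated from the arm position and, just before a last 2° lift, the top camera). The gripper is still holding the handle at 30 N, and the job is handed in; no verdict came back.

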